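Turn the whetstone end for end in its sleeve

TASK

The half of the whetstone that sticks out of its steel sleeve is worn dark and hollow. Slide the stone in its wooden tray out of the sleeve, turn it end for end, and slide it back in, stone side up and right home against the stop, so that the fresh pale half now sticks out. Leave the lantern, the cork float and the iron weights where they are.

Things in the scene. Friction and masses are not known exactly. Their poses are not given: they have to be found in the camera images.
- sleeve: Bent-steel sleeve fixed to the concrete shelf: an upturned U of 3 mm sheet without a floor (the tray slides on the shelf), 56 mm wide and 41 mm high inside, 62 x 44 mm outside, 102 mm over its two 3 mm high foot flanges. Origin on the shelf under its middle, z up, y = 0 its middle line. Its mouth looks along its own -x: lip edge at x = -45 mm, stop plate's inner face at x = +45 mm.
- sleeve_mouth (a point): Point on the shelf in the middle of the sleeve's mouth, at the outer edge of its lips; axes as sleeve. The last 10 mm flare outwards, to about 65 mm wide between the lips (72 mm over them).
- sleeve_stop (a point): Middle of the inner face of the steel stop plate that closes the back of the sleeve, 15 mm above the shelf, 90 mm in from the mouth; axes as sleeve.
- whetbox_mid (a point): Centre (15 mm above the underside) of the loose wooden whetstone tray, 165 x 50 x 30 mm, about 450 g; the stone in its top stands up to 6 mm proud (36 mm overall). Grip the wood across the 50 mm width. Its x runs lengthwise to the end with the fresh pale half, z is up. At the start x runs into the sleeve and the dark worn half sticks out 76 to 90 mm; turned and home, x points out and 75 mm sticks out.
- fresh_end (a point): Middle of the tray's end face at the fresh pale grey half of the stone, 15 mm above the underside, 82.5 mm from whetbox_mid along the tray's +x.
- worn_end (a point): Middle of the tray's end face at the dark, hollow-worn half of the stone, 15 mm above the underside, 82.5 mm from whetbox_mid along the tray's -x. When turned and fully home it touches the stop plate.
- lantern: Tin lantern with glass panes, a bystander: 104 mm square, 190 mm high with a ring on top to 235 mm. Origin at the centre of its underside.
- float: Cork fishing float with a red half and a thin wooden stem, lying on its side, a bystander: 48 mm thick, 125 mm long over the stem (along its x). Origin on the shelf under its middle.
- weight_large: Black cast iron weight with a knob, a bystander: 64 mm across, 64 mm high, 1 kg. Origin at the centre of its underside.
- weight_small: Black cast iron weight with a knob, a bystander: 52 mm across, 56 mm high, 0.5 kg. Origin at the centre of its underside.
Not all that is in view belongs to the job. Leave any blue look-alike of the part that bears whetbox_mid alone.

How it is judged (in metres and radians):
On the way:
1. the tray is drawn right out of the sleeve, its fresh end clear of the mouth (x of fresh_end in the frame of sleeve below -0.046 m), for 0.1 s.
At the end, for the whole second after the job is handed in: The tray lies stone side up on the shelf inside the sleeve (within 10 mm of its middle line, tilted less than 0.1 rad), its worn end within 8 mm of the stop plate and its fresh end sticking out of the mouth, let go, and it stays so for a second (x of worn_end in the frame of sleeve above 0.037 m and x of fresh_end in the frame of sleeve below -0.1 m and y of whetbox_mid in the frame of sleeve between -0.01 and 0.01 m and height (world z) of whetbox_mid below 0.022 m and angle between whetbox_mid's own z axis and vertical below 0.1 rad); the robot touches nothing.
It fails at once if the lantern, the float or a weight is shifted by more than 20 mm (distance of any of lantern, float, weight_large, weight_small from where it was at the start of the episode above 0.02 m).
It also fails if it takes over 67 s, if anything falls off the work surface, if the arm or the gripper's body presses on something with over 40 N, if the wrist force passes 120 N, or if a joint passes its speed limit or range.

ROBOT

A 6-joint arm with a two-finger parallel gripper is mounted at the origin on the work surface. World frame = base frame: x ahead of the robot, y to its left, z up, the work surface at z = 0. Lengths are in mm, angles in rad, forces in N, time in s.
With the tool pointing down it reaches from about 275 to 750 mm from the base axis. Payload 10.2 kg.
Tool frame: the origin (TCP) lies at the very end of the fingers, on their centre line; the grasp point (between the pads) lies 19 mm behind it; x points along the fingers, y is the direction in which the jaws open and shut, and the axes are right-handed (so a half turn about x gives the same grasp; the last joint's range is limited). The gripper opens to 85 mm and grips with 20 to 120 N. Pads are 22 mm wide; open, the fingers measure 114 mm over their backs; the gripper's body (76 mm by 85 mm) begins 54 mm behind the grasp point. The pads swing forward as they close: fully open they stand 13 mm farther back than shut.
Start: joints at [-1.512, 0.313, 1.498, -0, 1.331, -0.223], TCP at [145.981, -504.302, 231.294] pointing down, gripper open.
Joint ranges: [-2.94, 2.94], [-0.97, 2.17], [0.19, 2.56], [-1.23, 4.37], [0.02, 3.11], [-2.88, 2.88]. Speed limits (rad/s): [2.39, 2.39, 3.01, 3.14, 3.14, 3.14].

INTERFACE

Orientations are given as a unit quaternion [w, x, y, z].
In Python, from rig import ctrl, viewer, order gives the robot as it stands. The module is installed in compiled form; this text tells all that it offers.
- The arm moves only by the tool carry_out, never from a script. Its argument "deltas" is a list of rows, each a list of 7 numbers: the gripper command: -1 is fully open, 1 is shut, values between are in proportion, then the shift along the tool's x, y, z in mm, then the turn, a rotation vector about the tool's x, y, z in degrees. A call has exactly 5 rows; each row is the pose to reach, as a shift and turn from the pose commanded when the call began, along the tool's axes at that moment; what a row does not reach only later rows make up. A row lasts 1/8 s, in which the tool goes at most 62.5 mm and 10.7 degrees, less where a joint would pass 70% of its speed; a pose out of reach is approached as far as the arm can. A call with a gripper value outside its range is refused whole. The fingers move at their own pace and stop on an object; "newtons" is the grip in N (left out, the last holds). Time passes only in rows, so rows that repeat a pose let the fingers close, or fill a call up. It gives the time, the measured TCP pose, the force and the opening at its end, in the units of the state.
- ctrl.sense(): the state, without advancing time (a new reading comes with each control period).
- viewer.capture(name): name is "side" or "top"; returns the picture (420x560x3 uint8, red, green, blue); there is no depth.
- viewer.calibration(name): a dict with "fx", "fy", "cx", "cy" (pixels), "k1" (the pictures are not rectified: a ray, as slopes to the right and down, at radius r is drawn at 1 + k1 r^2 times it, then the intrinsics apply), "xyz" and "attitude" of the camera in the world. Camera axes: x right, y down, z forward; pixel columns grow to the right and rows downward; lengths in mm; the calibration is good to about 2 mm. A picture is of the moment at which its call begins. calibration takes no time and is no camera call.
- order.finish_job(): hands the job in, once; it reports no verdict.
The state is a dict: "time_s": time; "joints": joint angles; "dq": joint speeds; "tau": joint torques, N m; "eef_pos": TCP position; "ee_rot": TCP orientation; "force": force on the tool from outside, world axes, zero at the start; "wrist_torque": the same for the moment, N m; "grip_width": opening from 0.0 (shut) to 1.0 (fully open).
Only numpy, scipy, OpenCV 4.12 (cv2) and the standard library are available. Lean on these libraries where they do the work, as an engineer would, in place of code of your own. Each camera call takes 0.05 s, during which the arm holds its last target. There are 200 camera calls.

## Working session

There is one attempt and no reset: what is moved stays moved. The work goes in short steps, Python scripts to look and compute and a tool call to move; the robot and the scene stay as the last step left them, time stands still between calls to the robot, and variables do not carry over. Pictures are saved under pics/ and viewed, about 8 in all and at most 12, crops included, and the job is handed in when it is done.

Besides the shell and the picture viewer there is one more tool, called as name(argument=value, ...), one argument or row to a line, values as JSON. carry_out: Moves the arm, as the interface text tells. Its arguments: {"type":"object","properties":{"deltas":{"type":"array"},"newtons":{"type":"number"}},"required":["deltas"]}

```bash
mkdir -p pics; python3 - <<'E'
from rig import ctrl, viewer
import cv2
print(ctrl.sense())
for n in("top","side"):
    print(n,viewer.calibration(n)); cv2.imwrite(f"pics/{n}0.png",viewer.capture(n)[:,:,::-1])
E
```

```text
{'time_s': 0.0, 'joints': array([-1.51243475e+00,  3.13465693e-01,  1.49840622e+00,  1.08663152e-05,
        1.33102992e+00, -2.23407860e-01]), 'dq': array([-0.00090023, -0.00044676,  0.00296701,  0.00054527, -0.00093001,
       -0.00119596]), 'tau': array([-4.90345002e-06, -4.12262464e+01, -2.59742564e+01, -1.92603352e-04,
        4.16200128e-03, -1.46199307e-05]), 'eef_pos': array([ 145.95121498, -504.04268401,  230.73867193]), 'ee_rot': array([ 0.09882941,  0.70014273,  0.09975137, -0.70005898]), 'force': array([-0.41221507, -0.11254325, -0.13980573]), 'wrist_torque': array([-0.02564041, -0.00076938, -0.02727544]), 'grip_width': 0.9981816972072743}
top {'fx': 509.3036626228856, 'fy': 509.3036626228856, 'cx': 277.0852163055168, 'cy': 205.69088179648094, 'k1': -0.1724902887267418, 'xyz': array([ 381.22605137,  -45.02026859, 1238.69815668]), 'attitude': array([-0.05133949,  0.70649834, -0.70405478,  0.0503113 ])}
side {'fx': 510.84169825887466, 'fy': 510.84169825887466, 'cx': 267.55422965260584, 'cy': 209.56745714509825, 'k1': 0.007901981942511812, 'xyz': array([ 42.63775522, 695.44894449, 872.6348527 ]), 'attitude': array([ 0.12316403, -0.25816011,  0.87678791, -0.38655782])}
```

View pics/top0.png

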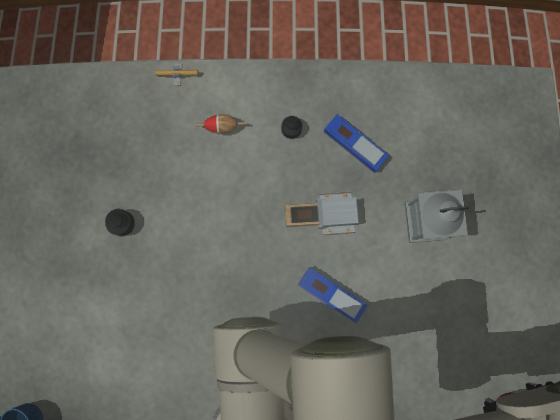

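View pics/side0.png

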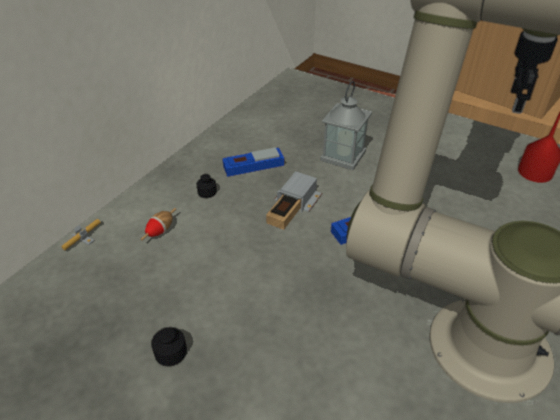

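The top view shows the tray sticking out left (px 287–319, row ~215), the sleeve at 319–358, blue look-alikes on either side, and the lantern at right (440,215). I'll measure these now.

```bash
cat > h.py <<'E'
import numpy as np, cv2
from rig import ctrl, viewer
from scipy.spatial.transform import Rotation as R
def ray(n,uv):
    c=viewer.calibration(n); K=np.array([[c["fx"],0,c["cx"]],[0,c["fy"],c["cy"]],[0,0,1]])
    p=cv2.undistortPoints(np.array(uv,float).reshape(-1,1,2),K,np.array([c["k1"],0,0,0.]))[:,0]
    q=np.array(c["attitude"]); d=R.from_quat(q[[1,2,3,0]]).apply(np.c_[p,np.ones(len(p))])
    return np.array(c["xyz"]),d
def cast(n,uv,z):
    o,d=ray(n,uv); return o+d*((z-o[2])/d[:,2])[:,None]
def proj(n,P):
    c=viewer.calibration(n); q=np.array(c["attitude"])
    v=R.from_quat(q[[1,2,3,0]]).inv().apply(np.atleast_2d(P)-c["xyz"]); s=v[:,:2]/v[:,2:]
    s=s*(1+c["k1"]*(s**2).sum(1))[:,None]; return s*c["fx"]+[c["cx"],c["cy"]]
E
python3 - <<'E'
from h import *
im=cv2.imread("pics/top0.png"); h=cv2.cvtColor(im,cv2.COLOR_BGR2HSV)
cr=im[180:245,275:370]; cv2.imwrite("pics/crop0.png",cv2.resize(cr,None,fx=8,fy=8,interpolation=cv2.INTER_CUBIC))
m=cv2.inRange(h,(8,90,90),(25,255,255)); m[:190]=0;m[240:]=0;m[:,:280]=0;m[:,325:]=0
pts=np.argwhere(m)[:,::-1].astype(np.float32); r=cv2.minAreaRect(pts); print(r); b=cv2.boxPoints(r); print(cast("top",b,30).round(1))
E
```

```text
((287.69000244140625, 212.6699676513672), (4.666904926300049, 14.142135620117188), 8.130102157592773)
[[523.5 -60.5  30. ]
 [557.3 -65.2  30. ]
 [555.7 -76.3  30. ]
 [521.9 -71.5  30. ]]
```

View pics/crop0.png

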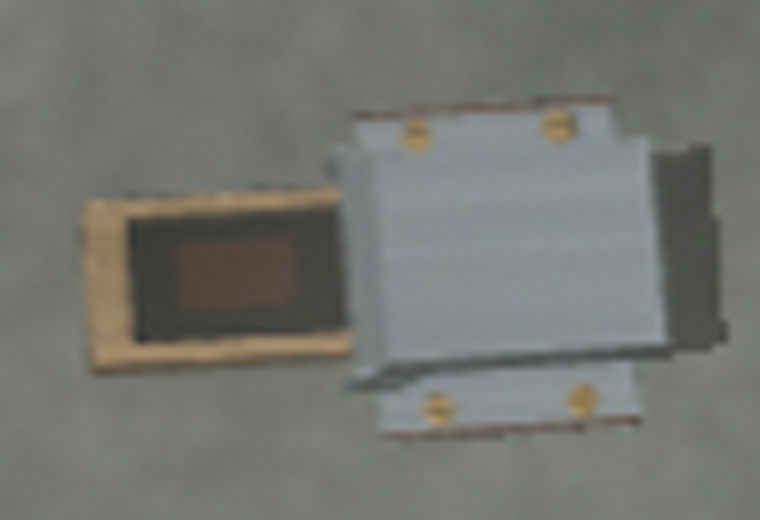

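```bash
python3 - <<'E'
from h import *
f=lambda p,z:cast("top",(np.array(p)+.0)/8+[275-.44,180-.44],z)[:,:2]
t=f([(86,203),(95,370),(340,190),(352,355)],30); print("tray",t.round(1).tolist(), np.linalg.norm(t[0]-t[1]),np.linalg.norm(t[0]-t[2]))
fl=f([(357,115),(612,99),(383,437),(640,420)],3); print("flange",fl.round(1).tolist(),np.linalg.norm(fl[0]-fl[2]))
rf=f([(372,165),(648,137),(388,352),(667,348)],44); print("roof",rf.round(1).tolist(),np.linalg.norm(rf[1]-rf[3]))
for nm,a,b in(("tray",t[0],t[2]),("tray",t[1],t[3]),("fl",fl[0],fl[1]),("fl",fl[2],fl[3])):
    d=b-a; print(nm,np.degrees(np.arctan2(d[1],d[0])))
print("flmid",fl.mean(0),"trayend",t[:2].mean(0),"backroof",rf[[1,3]].mean(0))
u=np.array([np.cos(np.radians(-93.5)),np.sin(np.radians(-93.5))])
n=np.array([-u[1],u[0]])
for nm,p in(("flmid",fl.mean(0)),("trayend",t[:2].mean(0)),("traymouth",t[2:].mean(0)),("backroof",rf[[1,3]].mean(0))): print(nm,p@u,p@n)
c=ctrl.sense(); q=c["ee_rot"]; print(R.from_quat(q[[1,2,3,0]]).as_matrix().round(3))
# others
for nm,p,z in(("weightS",(291,127),28),("blueup L",(326,128),30),("blue up R",(386,165),30),("blue lo L",(302,278),30),("blue lo R",(365,312),30),("lant L",(406,222),95),("float",(222,124),24),("blue lo top",(312,268),30),("wL",(120,222),30)): print(nm,cast("top",[p],z).round(0))
E
```

```text
tray [[558.2, -62.7], [507.9, -65.4], [562.4, -138.9], [512.6, -142.2]] 50.38516569677363 76.39218656096489
flange [[589.9, -146.5], [595.2, -225.5], [490.5, -153.6], [495.8, -232.5]] 99.63063452448789
roof [[567.9, -147.4], [576.7, -230.1], [512.0, -151.7], [513.4, -234.6]] 63.43408763278888
tray -86.84517778979723
tray -86.48663499840258
fl -86.12905717538834
fl -86.15633647955225
flmid [ 542.83004728 -189.5185717 ] trayend [533.08400105 -64.04237136] backroof [ 545.01932765 -232.38475212]
flmid 156.02609975673397 553.3873918392608
trayend 31.378919711754506 535.9993851664719
traymouth 107.47854288242168 545.1204413344415
backroof 198.6786737438131 558.1895064632624
[[-0.     0.278 -0.961]
 [ 0.001 -0.961 -0.278]
 [-1.    -0.001 -0.   ]]
weightS [[753. -77.  28.]]
blueup L [[ 750. -163.   30.]]
blue up R [[ 658. -309.   30.]]
blue lo L [[ 384. -102.   30.]]
blue lo R [[ 304. -251.   30.]]
lant L [[ 510. -338.   95.]]
float [[762.  95.  24.]]
blue lo top [[ 408. -126.   30.]]
wL [[515. 339.  30.]]
```

carry_out(
  deltas=[
    [-1,-4,-28,-34,-10,0,0],
    [-1,-8,-57,-68,-20,0,0],
    [-1,-12,-85,-102,-30,0,0],
    [-1,-16,-114,-136,-40,0,0],
    [-1,-20,-142,-170,-50,0,0],
  ],
  newtons=100,
)

```text
time_s: 0.72
eef_pos: [270.3, -319.2, 251.3]
ee_rot: [0.387, 0.592, 0.388, -0.591]
force: [0.6, -0.6, 0.0]
grip_width: 1.004
```

```bash
cat >> h.py <<'E'
def go(x,y,z,yaw):
    """delta in tool axes from measured pose to target (tool down, tool y at yaw deg)"""
    s=ctrl.sense(); q=s["ee_rot"]; r=R.from_quat(q[[1,2,3,0]]); a=np.radians(yaw)
    Y=np.array([np.cos(a),np.sin(a),0]); X=np.array([0,0,-1.]); T=R.from_matrix(np.c_[X,Y,np.cross(X,Y)])
    print("t",round(s["time_s"],2),"pos",s["eef_pos"].round(1),"j",s["joints"].round(2),"F",s["force"].round(1),"w",round(s["grip_width"],3))
    print("shift",r.inv().apply(np.array([x,y,z])-s["eef_pos"]).round(1),"turn",np.degrees((r.inv()*T).as_rotvec()).round(1))
E
python3 -c "
from h import *
go(536,-102,120,3.8)"
```

```text
t 0.72 pos [ 270.3 -319.2  251.3] j [-1.15  0.06  1.75  0.    1.33 -0.74] F [ 0.6 -0.6  0. ] w 1.004
shift [ 131.3  156.8 -305.2] turn [-27.3  -0.    0. ]
```

carry_out(
  deltas=[
    [-1,5,25,-50,-5,0,0],
    [-1,15,55,-105,-11,0,0],
    [-1,35,84,-163,-17,0,0],
    [-1,60,112,-218,-22,0,0],
    [-1,80,135,-262,-27.3,0,0],
  ],
)

```text
time_s: 1.35
eef_pos: [499.5, -134.8, 171.0]
ee_rot: [0.516, 0.484, 0.516, -0.484]
force: [-0.1, -1.0, 0.7]
grip_width: 0.998
```

```bash
python3 -c "
from h import *
go(536,-102,60,3.8)
cv2.imwrite('pics/s1.png',viewer.capture('side')[:,:,::-1]);cv2.imwrite('pics/t1.png',viewer.capture('top')[:,:,::-1])"
```

```text
t 1.35 pos [ 499.5 -134.8  171. ] j [-0.49  0.35  1.61 -0.    1.18 -0.55] F [-0.1 -1.   0.7] w 0.998
shift [111.   38.5 -30.5] turn [-0.2  0.   0. ]
```

carry_out(
  deltas=[
    [-1,20,15,-12,0,0,0],
    [-1,45,30,-24,0,0,0],
    [-1,80,38.5,-30.5,-0.2,0,0],
    [-1,105,38.5,-30.5,-0.2,0,0],
    [-1,111,38.5,-30.5,-0.2,0,0],
  ],
)

```text
time_s: 2.08
eef_pos: [533.9, -103.7, 59.6]
ee_rot: [0.515, 0.484, 0.516, -0.484]
force: [-0.2, -0.9, 0.4]
grip_width: 0.998
```

```bash
python3 -c "
from h import *
go(536,-102,3,3.8)
a=viewer.capture('side')[:,:,::-1];b=viewer.capture('top')[:,:,::-1]
u,v=proj('side',[536,-102,20])[0].astype(int);p,q=proj('top',[536,-102,20])[0].astype(int);print(u,v,p,q)
c=lambda i,u,v:cv2.resize(i[v-50:v+50,u-50:u+50],(400,400),interpolation=cv2.INTER_CUBIC)
cv2.imwrite('pics/c2.png',np.hstack([c(a,u,v),c(b,p,q)]))"
```

```text
t 2.08 pos [ 533.9 -103.7   59.6] j [-0.41  0.55  1.63 -0.    0.96 -0.47] F [-0.2 -0.9  0.4] w 0.998
shift [56.6  2.4 -1.5] turn [-0.2 -0.1  0.1]
282 210 301 214
```

View pics/c2.png

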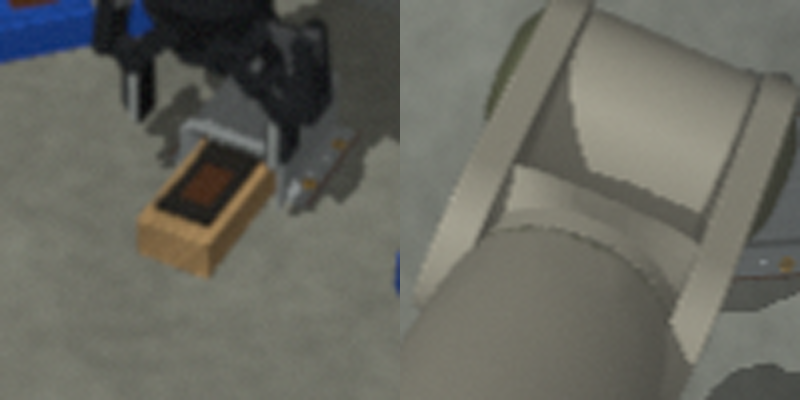

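The gripper straddles the tray correctly, with one finger on each side of it just outside the mouth (side crop). I'll descend and grip.

carry_out(
  deltas=[
    [-1,15,1,-0.5,0,0,0],
    [-1,30,1,-0.5,0,0,0],
    [-1,45,1,-0.5,0,0,0],
    [-1,54,1,-0.5,0,0,0],
    [-1,56,1,-0.5,0,0,0],
  ],
)

```text
time_s: 2.8
eef_pos: [535.5, -103.0, 4.1]
ee_rot: [0.515, 0.484, 0.516, -0.484]
force: [-0.7, 0.0, -0.3]
grip_width: 1.0
```

carry_out(
  deltas=[
    [0,0,0,0,0,0,0],
    [0.3,0,0,0,0,0,0],
    [0.6,0,0,0,0,0,0],
    [1,0,0,0,0,0,0],
    [1,0,0,0,0,0,0],
  ],
  newtons=60,
)

```text
time_s: 3.42
eef_pos: [536.3, -103.3, 5.6]
ee_rot: [0.516, 0.484, 0.515, -0.484]
force: [-0.3, 0.4, 6.4]
grip_width: 0.575
```

```bash
python3 -c "
from h import *
go(536,-102,3,3.8)
a=viewer.capture('side')[:,:,::-1]
u,v=proj('side',[536,-102,20])[0].astype(int)
cv2.imwrite('pics/c3.png',cv2.resize(a[v-50:v+50,u-50:u+50],(500,500),interpolation=cv2.INTER_CUBIC))"
```

```text
t 3.42 pos [ 536.3 -103.3    5.6] j [-0.4   0.64  1.66  0.    0.84 -0.47] F [-0.3  0.4  6.4] w 0.575
shift [ 2.6 -0.2 -1.3] turn [-0.1  0.  -0.1]
```

View pics/c3.png

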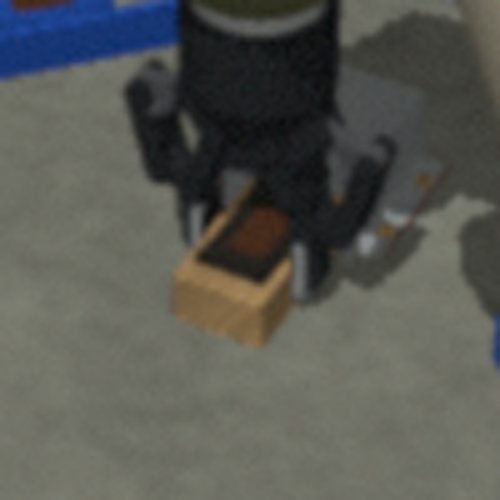

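carry_out(
  deltas=[
    [1,-1,0,-10,0,0,0],
    [1,-1,0,-25,0,0,0],
    [1,-1,0,-45,0,0,0],
    [1,-1,0,-65,0,0,0],
    [1,-1,0,-85,0,0,0],
  ],
)

```text
time_s: 4.1
eef_pos: [530.0, -16.5, 5.7]
ee_rot: [0.516, 0.484, 0.516, -0.484]
force: [-0.2, -0.7, -3.6]
grip_width: 0.573
```

carry_out(
  deltas=[
    [1,0,0,-20,0,0,0],
    [1,0,0,-45,0,0,0],
    [1,0,0,-70,0,0,0],
    [1,0,0,-84,0,0,0],
    [1,0,0,-85,0,0,0],
  ],
)

```text
time_s: 4.72
eef_pos: [524.7, 67.6, 5.7]
ee_rot: [0.516, 0.483, 0.516, -0.484]
force: [0.2, 1.0, -3.6]
grip_width: 0.57
```

```bash
python3 -c "
from h import *
go(530,-10,3,3.8)
b=viewer.capture('top')[:,:,::-1];a=viewer.capture('side')[:,:,::-1]
cv2.imwrite('pics/c4.png',np.hstack([cv2.resize(b[140:290,190:390],(400,300)),cv2.resize(a[140:290,150:350],(400,300))]))"
```

```text
t 4.72 pos [524.7  67.6   5.7] j [-0.09  0.61  1.71  0.    0.82 -0.16] F [ 0.2  1.  -3.6] w 0.57
shift [ 2.7  0.2 77.7] turn [-0.1 -0.   0. ]
```

View pics/c4.png

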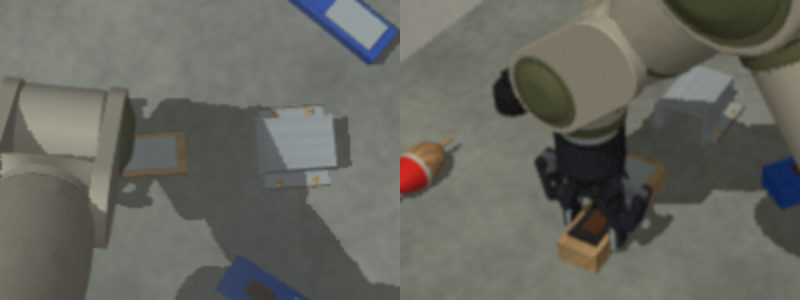

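Tray is fully out; its fresh end is at about px (283,216) in the top view, with the sleeve empty. Now I'll open, slide the open jaws along to the fresh half and regrip.

carry_out(
  deltas=[
    [0.2,0,0,0,0,0,0],
    [-0.3,0,0,0,0,0,0],
    [-1,0,0,0,0,0,0],
    [-1,0,0,0,0,0,0],
    [-1,0,0,5,0,0,0],
  ],
)

```text
time_s: 5.45
eef_pos: [525.3, 61.5, 5.9]
ee_rot: [0.516, 0.484, 0.516, -0.484]
force: [-0.3, -0.5, 0.3]
grip_width: 0.997
```

carry_out(
  deltas=[
    [-1,0,0,15,0,0,0],
    [-1,0,0,35,0,0,0],
    [-1,0,0,55,0,0,0],
    [-1,1,0,68,0,0,0],
    [-1,2,0,71,0,0,0],
  ],
)

```text
time_s: 6.08
eef_pos: [529.8, -10.2, 3.7]
ee_rot: [0.515, 0.484, 0.515, -0.484]
force: [-0.4, 0.2, -0.2]
grip_width: 1.001
```

```bash
python3 -c "
from h import *
print(cast('top',[(190+186.5/2,140+133/2),(190+187.5/2,140+173/2)],30))
go(530,-10,3,3.8)
b=viewer.capture('top')[:,:,::-1];a=viewer.capture('side')[:,:,::-1]
cv2.imwrite('pics/c5.png',np.hstack([cv2.resize(b[140:290,190:390],(400,300)),cv2.resize(a[140:290,150:350],(400,300))]))"
```

```text
[[554.43022881 -57.73251716  30.        ]
 [506.25442713 -59.01657621  30.        ]]
t 6.08 pos [529.8 -10.2   3.7] j [-0.24  0.62  1.71  0.    0.82 -0.3 ] F [-0.4  0.2 -0.2] w 1.001
shift [ 0.7  0.2 -0.2] turn [-0.2 -0.   0. ]
```

View pics/c5.png

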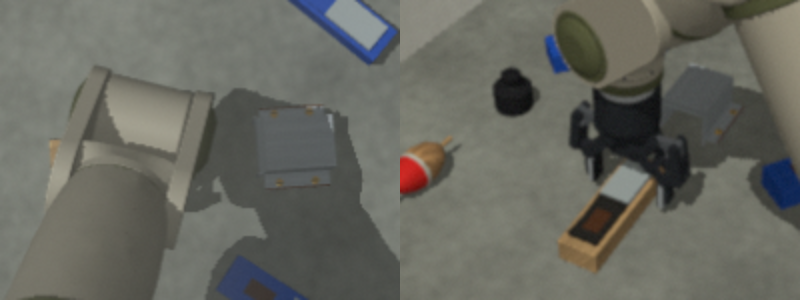

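Jaws straddle the pale half (48 mm from the fresh end), tray stone side up. I'll grip and turn.

carry_out(
  deltas=[
    [0,0,0,0,0,0,0],
    [0.3,0,0,0,0,0,0],
    [0.6,0,0,0,0,0,0],
    [1,0,0,0,0,0,0],
    [1,0,0,0,0,0,0],
  ],
  newtons=80,
)

```text
time_s: 6.8
eef_pos: [530.1, -8.9, 4.2]
ee_rot: [0.516, 0.484, 0.516, -0.484]
force: [0.1, 1.7, 5.4]
grip_width: 0.57
```

carry_out(
  deltas=[
    [1,-1.5,0,0,4,0,0],
    [1,-1.5,0,0,13,0,0],
    [1,-1.5,0,0,22,0,0],
    [1,-1.5,0,0,31,0,0],
    [1,-1.5,0,0,40,0,0],
  ],
)

```text
time_s: 7.42
eef_pos: [529.0, -8.9, 4.6]
ee_rot: [-0.317, -0.631, -0.318, 0.632]
force: [-0.5, 0.1, -4.4]
grip_width: 0.572
```

carry_out(
  deltas=[
    [1,0,0,0,10,0,0],
    [1,0,0,0,20,0,0],
    [1,0,0,0,30,0,0],
    [1,0,0,0,40,0,0],
    [1,0,0,0,50,0,0],
  ],
)

```text
time_s: 8.05
eef_pos: [529.1, -8.9, 4.6]
ee_rot: [-0.02, -0.706, -0.021, 0.707]
force: [-0.4, 0.2, -4.6]
grip_width: 0.572
```

carry_out(
  deltas=[
    [1,0,0,0,10,0,0],
    [1,0,0,0,20,0,0],
    [1,0,0,0,30,0,0],
    [1,0,0,0,40,0,0],
    [1,0,0,0,50,0,0],
  ],
)

```text
time_s: 8.68
eef_pos: [529.2, -8.9, 4.6]
ee_rot: [0.28, -0.649, 0.28, 0.65]
force: [-0.0, 1.0, -3.8]
grip_width: 0.569
```

```bash
python3 -c "
from h import *
go(530,-12,5,-176.2)"
```

```text
t 8.68 pos [529.2  -8.9   4.6] j [-0.24  0.61  1.71  0.    0.82  2.15] F [-0.   1.  -3.8] w 0.569
shift [-0.4  1.5 -2.8] turn [39.5  0.1 -0.1]
```

carry_out(
  deltas=[
    [1,0,0,-1,10,0,0],
    [1,0,1,-2,20,0,0],
    [1,0,1,-2.8,30,0,0],
    [1,0,1,-2.8,37,0,0],
    [1,0,1,-2.8,39.5,0,0],
  ],
)

```text
time_s: 9.3
eef_pos: [530.4, -11.7, 4.6]
ee_rot: [0.482, -0.517, 0.482, 0.518]
force: [0.5, 0.2, -4.4]
grip_width: 0.57
```

```bash
python3 -c "
from h import *
go(531.4,-24,5,-176.2)
b=viewer.capture('top')[:,:,::-1];a=viewer.capture('side')[:,:,::-1]
cv2.imwrite('pics/c6.png',np.hstack([cv2.resize(b[180:255,270:370],(400,300)),cv2.resize(a[140:290,150:350],(400,300))]))"
```

```text
t 9.3 pos [530.4 -11.7   4.6] j [-0.24  0.62  1.7   0.    0.82  2.83] F [ 0.5  0.2 -4.4] w 0.57
shift [ -0.5  -0.2 -12.4] turn [ 0.2  0.  -0.1]
```

View pics/c6.png

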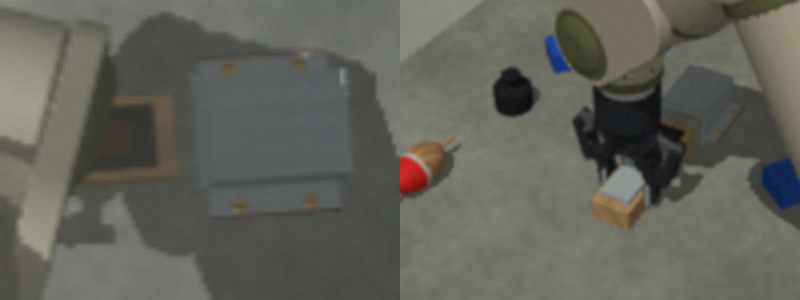

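The tray is turned, worn end facing the mouth (top crop: end face x≈178, rows 94–181; sleeve flanges rows 57–216). I'll check the lateral offset.

```bash
python3 - <<'E'
from h import *
f=lambda p,z:cast("top",np.array(p)/4+[270-.37,180-.37],z)[:,:2]
n=np.array([.9978,.0663]);u=np.array([.0663,-.9978])
t=f([(177,94),(178,179),(112,97),(85,183)],32); fl=f([(195,57),(322,50),(212,216),(343,209)],3)
for k in(t,fl): print((k@n).round(1),(k@u).round(1))
print("axis n", (t[:2]@n).mean(), (fl@n).mean())
E
```

```text
[552.6 501.5 553.3 502.6] [168.2 165.  129.1 109.5]
[579.1 578.6 480.5 479.6] [183.3 262.1 186.4 266.9]
axis n 527.0565202242894 529.4573135837221
```

carry_out(
  deltas=[
    [1,0,-1,-6,0,0,0],
    [1,0,-1,-12,0,0,0],
    [1,0,-1,-18,0,0,0],
    [1,0,-1,-24,0,0,0],
    [1,0,-1,-30,0,0,0],
  ],
)

```text
time_s: 10.02
eef_pos: [534.2, -42.3, 5.3]
ee_rot: [0.482, -0.518, 0.482, 0.518]
force: [-0.5, -0.2, -5.6]
grip_width: 0.572
```

carry_out(
  deltas=[
    [1,0,0,-6,0,0,0],
    [1,0,0,-12,0,0,0],
    [1,0,0,-18,0,0,0],
    [1,0,0,-24,0,0,0],
    [1,0,0,-30,0,0,0],
  ],
)

```text
time_s: 10.65
eef_pos: [536.4, -72.2, 5.3]
ee_rot: [0.482, -0.518, 0.482, 0.518]
force: [0.5, -0.2, -6.1]
grip_width: 0.569
```

```bash
python3 -c "
from h import *
go(538.7,-114,4,-176.2)
s=ctrl.sense();print(s['wrist_torque'])"
```

```text
t 10.65 pos [536.4 -72.2   5.3] j [-0.35  0.63  1.67  0.    0.84  2.72] F [ 0.5 -0.2 -6.1] w 0.569
shift [  1.3   0.7 -41.9] turn [ 0.3  0.  -0. ]
[0.17278993 0.01448    0.00853383]
```

carry_out(
  deltas=[
    [1,0,0.5,-6,0.2,0,0],
    [1,0,0.7,-12,0.2,0,0],
    [1,0,0.7,-18,0.2,0,0],
    [1,0,0.7,-24,0.2,0,0],
    [1,0,0.7,-30,0.2,0,0],
  ],
)

```text
time_s: 11.28
eef_pos: [537.8, -102.1, 5.3]
ee_rot: [0.482, -0.517, 0.482, 0.517]
force: [-0.6, 0.6, -5.2]
grip_width: 0.566
```

carry_out(
  deltas=[
    [1,0.5,0,-2,0,0,0],
    [1,1,0,-4,0,0,0],
    [1,1,0,-6,0,0,0],
    [1,1,0,-8,0,0,0],
    [1,1,0,-10,0,0,0],
  ],
)

```text
time_s: 11.9
eef_pos: [538.3, -110.9, 4.3]
ee_rot: [0.483, -0.516, 0.482, 0.518]
force: [-0.4, 14.1, 0.2]
grip_width: 0.571
```

carry_out(
  deltas=[
    [1,0,0,-1,0,0,0],
    [1,0,0,-2,0,0,0],
    [1,0,0,-3,0,0,0],
    [1,0,0,-3,0,0,0],
    [1,0,0,-3,0,0,0],
  ],
)

```text
time_s: 12.52
eef_pos: [538.2, -110.9, 4.3]
ee_rot: [0.483, -0.515, 0.481, 0.519]
force: [-0.1, 23.7, 2.9]
grip_width: 0.567
```

Firm contact (24 N, no more motion). I'll relieve, open, lift clear and check the protrusion.

carry_out(
  deltas=[
    [1,0,0,2,0,0,0],
    [0.2,0,0,3,0,0,0],
    [-0.5,0,0,3,0,0,0],
    [-1,0,0,3,0,0,0],
    [-1,0,0,3,0,0,0],
  ],
)

```text
time_s: 13.15
eef_pos: [538.7, -112.1, 4.6]
ee_rot: [-0.483, 0.517, -0.483, -0.517]
force: [-0.8, 0.2, 0.4]
grip_width: 1.002
```

carry_out(
  deltas=[
    [-1,-10,0,0,0,0,0],
    [-1,-35,0,0,0,0,0],
    [-1,-65,0,20,0,0,0],
    [-1,-80,0,60,0,0,0],
    [-1,-90,0,100,0,0,0],
  ],
)

```text
time_s: 13.78
eef_pos: [531.8, -11.1, 96.0]
ee_rot: [-0.483, 0.517, -0.482, -0.516]
force: [0.5, 0.7, -0.2]
grip_width: 0.999
```

carry_out(
  deltas=[
    [-1,0,0,30,0,0,0],
    [-1,0,0,60,0,0,0],
    [-1,0,0,80,0,0,0],
    [-1,0,0,90,0,0,0],
    [-1,0,0,90,0,0,0],
  ],
)

```text
time_s: 14.4
eef_pos: [521.6, 55.0, 92.8]
ee_rot: [0.485, -0.518, 0.463, 0.532]
force: [-0.4, -0.1, -0.6]
grip_width: 0.999
```

```bash
python3 -c "
from h import *
go(538.7,-114,4,-176.2)
b=viewer.capture('top')[:,:,::-1]
cv2.imwrite('pics/t7.png',b)
cv2.imwrite('pics/c7.png',cv2.resize(b[180:245,275:370],None,fx=8,fy=8,interpolation=cv2.INTER_CUBIC))"
```

```text
t 14.4 pos [521.6  55.   92.8] j [-0.14  0.46  1.68  0.04  1.    2.88] F [-0.4 -0.1 -0.6] w 0.999
shift [  82.8    1.  -172.9] turn [2.  2.  0.5]
```

View pics/c7.png

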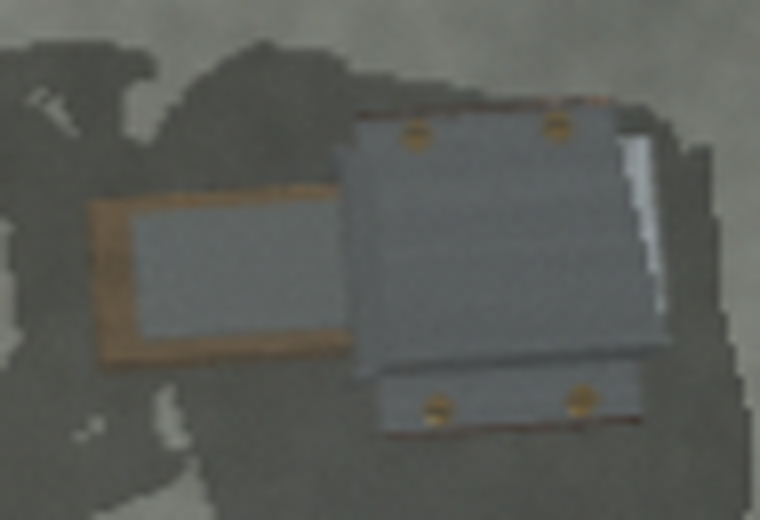

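Pale half sticks out and the dark half is inside. The end face is at crop x≈91–99, about 1 mm further in than at the start (86–95). My 103 mm travel estimate assumed centred flanges. They actually start behind the flare, so the real sleeve centre is about 5 mm nearer, which matches contact at 99 mm. Joint 6 is at its range edge, so I'll back it off and then measure.

carry_out(
  deltas=[
    [-1,-5,0,0,-6,0,0],
    [-1,-15,0,0,-14,0,0],
    [-1,-25,0,0,-22,0,0],
    [-1,-30,0,0,-30,0,0],
    [-1,-30,0,0,-30,0,0],
  ],
)

```text
time_s: 15.08
eef_pos: [521.7, 53.6, 123.1]
ee_rot: [0.335, -0.626, 0.31, 0.633]
force: [-0.6, 0.3, 1.0]
grip_width: 0.994
```

```bash
python3 - <<'E'
from h import *
go(525,55,120,150)
f=lambda p,z:cast("top",np.array(p)/8+[275-.44,180-.44],z)[:,:2]
n=np.array([.9978,.0663]);u=np.array([.0663,-.9978])
t=f([(91,203),(99,366),(340,188),(352,352)],30); rf=f([(652,137),(668,345)],44)
print("tray n",(t@n).round(1),"end u",(t[:2]@u).mean(),"stop u",(rf@u).mean()-3,"worn gap",(rf@u).mean()-3-(t[:2]@u).mean()-165,"roof n",(rf@n).mean())
b=viewer.capture('top')[:,:,::-1]; a=cv2.imread('pics/top0.png')
d=cv2.absdiff(a,b).max(2)
for nm,(x,y) in dict(wS=(291,127),wL=(120,222),flt=(220,124),lan=(440,215)).items(): print(nm,(d[y-25:y+25,x-30:x+30]>40).sum())
E
```

```text
t 15.07 pos [521.7  53.6 123.1] j [-0.14  0.42  1.65  0.04  1.07  2.36] F [-0.6  0.3  1. ] w 0.994
shift [ 3.2 -3.4 -0.9] turn [65.7  2.1  0.5]
tray n [552.8 503.6 552.6 503. ] end u 100.62735322035121 stop u 265.79498518873754 worn gap 0.1676319683863312 roof n 528.8115802846216
wS 0
wL 0
flt 0
lan 0
```

Worn-end gap is about 0 mm, lateral offset about 0.7 mm, and the bystanders haven't moved. Handing in.

```bash
python3 -c "
from rig import order
print(order.finish_job())"
```

```text
the job is handed in; nothing more can be done
None
```

The whetstone is turned end for end and back in its sleeve, with the pale half sticking out. I handed it in at about 15 s on the robot's clock, and no verdict is reported. I drew the tray right out, regripped it on the pale half, turned it 180° just above the shelf, and slid it in until it met the stop at about 24 N. Then I let go and backed the arm clear.

**Last checks:**
- **Depth:** the worn end is about 0.2 mm from the stop plate, where 8 mm is allowed. That is within the error of the camera measurement.
- **Alignment:** the tray sits about 0.7 mm off the sleeve's middle line, and it is stone side up with the pale half out.
- **Bystanders:** the lantern, float and both weights show no change in the top picture.
- **Robot:** the gripper is open and touching nothing.

**Disagreements:**
- The tray met the stop after 99 mm of travel, where I had predicted 103–106 mm. I had assumed the foot flanges were centred on the sleeve, but they start behind the flare; allowing for that, the numbers agree.
- While backing away, joint 6 reached the edge of its range (2.88 rad), with the tool lagging slightly. I turned it back to 2.36 rad before handing in. I can't tell whether it counted as passing the limit; the reading I have is 2.88.

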